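# Measure how deep the piston sits in the square-finned cylinder

## Task

Measure with the depth gauge how far the piston sits below the top of the square-finned cylinder barrel: set the gauge upright with its round foot flat on the barrel over the bore, and press its rod gently down until it bottoms on the piston, without driving the piston down. Leave the gauge standing there so that the depth can be read off it.

Things in the scene. Friction and masses are not known exactly. Their poses are not given: they have to be found in the camera images.
- gauge_grip (a point): Centre of the dark round grip (24 mm diameter, 40 mm tall) at the top of a steel depth gauge that stands loose and upright on the bench, 140 mm tall, about 0.25 kg. The grip is one piece with an upright rod, 10 mm in diameter with dark mark rings every 10 mm, whose lower tip is 120 mm below this point; z up along the rod. At the start the tip is flush with the underside of the gauge's foot.
- gauge: The gauge's round foot: 68 mm across, 8 mm thick, boss to 22 mm; origin at the centre of its underside, z up. The rod slides through it. Lifting the grip lifts the foot too (the tip cannot go above the foot's underside). With the foot held up from below the rod slides down up to 68 mm: that takes about 2.5 N beyond its weight; it does not sink by itself and stays where it is left.
- bore_mouth (a point): Centre of the bore at the flat top face of the square-finned aluminium cylinder barrel, which is fixed on the bench: 92 x 92 mm at its base, 88 x 88 mm top face, 90 mm high, square cooling fins. The upright bore is 36 mm in diameter. Origin on the top face, z up.
- crown (a point): Centre of the flat top of the steel piston in that bore, 20 to 55 mm below the top face, different each time; 35 mm in diameter. The piston is stiff in the bore: it stands pushes up to about 50 N, and is driven down by more.
- barrel_round: The other cylinder barrel, with round fins: 92 mm in diameter, 90 mm high, the same 36 mm bore, fixed on the bench. Not to be measured. Origin at the centre of its underside.
Not all that is in view belongs to the job. Leave any blue or orange look-alike of the gauge alone.

How it is judged (in metres and radians):
At the end, for the whole second after the job is handed in: The gauge stands released and at rest on the square-finned barrel: the underside of its foot lies on the top face (within 5 mm of its height) and within 16 mm of the bore's axis, the rod is upright within 10 degrees, and its tip is on the piston (no more than 4 mm above it) (z of gauge_grip in the frame of crown below 0.124 m and horizontal distance between gauge and bore_mouth below 0.016 m and z of gauge in the frame of bore_mouth between -0.004 and 0.005 m and angle between gauge_grip's own z axis and vertical below 0.17 rad and linear speed of gauge below 0.02 m/s); the robot touches nothing.
It fails at once if the piston was driven down by more than 5 mm (distance of crown from where it was at the start of the episode above 0.005 m).
It also fails if it takes over 40 s, if anything falls off the work surface, if the arm or the gripper's body presses on something with over 40 N, if the wrist force passes 120 N, or if a joint passes its speed limit or range.

## Robot

A 6-joint arm with a two-finger parallel gripper is mounted at the origin on a cart in front of the work surface, level with it; the furniture and walls round the work are solid. World frame = base frame: x ahead of the robot, y to its left, z up, the work surface at z = 0. Lengths are in m, angles in degrees, forces in N, time in s.
With the tool pointing down it reaches from about 0.35 to 0.875 m from the base axis. Payload 4.2 kg.
Tool frame: the origin (TCP) lies at the very end of the fingers, on their centre line; the grasp point (between the pads) lies 19 mm behind it; z points along the fingers, y is the line along which they close (so a half turn about z gives the same grasp; the last joint's range is limited). The gripper opens to 87 mm and grips with 3 to 60 N. Pads are 19 mm wide; open, the fingers measure 117 mm over their backs; the gripper's body (75 mm by 190 mm) begins 51 mm behind the grasp point.
Start: joints at [78.587, 22.042, 0.453, 0, -68.411, -14.817], TCP at [0.276, 0.561, 0.199] pointing down, gripper open.
Joint ranges: [-179.83, 179.83], [-69.29, 118.12], [-61.27, 80.66], [-181.25, 117.63], [-171.15, -9.14], [-177.46, 177.46]. Speed limits (degrees/s): [159.86, 159.86, 180, 180, 180, 180].

## Interface

Orientations are given as a 3x3 rotation matrix whose columns are the frame's x, y, z axes.
In Python, from station import sense, cams, r gives the robot as it stands. The module is installed in compiled form; this text tells all that it offers.
- The arm moves only by the tool step_arm, never from a script. Its argument "targets" is text: rows parted by semicolons, each of 4 numbers parted by spaces: the shift along the tool's x, y, z in cm, then the turn about the tool's z in degrees. In form: x y z turn; .... A call has 1 to 12 rows; each row shifts and turns the commanded pose from where the row before left it, along the tool's axes as they then stand; what a row does not reach is not made up. A row lasts 1/12 s, in which the tool goes at most 41.7 mm and 7.16 degrees, less where a joint would pass 70% of its speed; a pose out of reach is approached as far as the arm can. A call with a gripper value outside its range is refused whole. "claw" is the finger opening in cm, from 0 to 8.7, set as the call begins (left out, the last holds). The fingers move at their own pace and stop on an object; the grip force is fixed at half the most. Time passes only in rows, so rows that do not move let the fingers close. It gives the time, the measured TCP pose, the force, the opening and the grip force at its end, in the units of the state.
- sense(): the state, without advancing time (a new reading comes with each control period).
- cams.capture(name): name is "side" or "top" or "wrist"; returns a dict with "frame" (420x560x3 uint8, blue, green, red), "vertical_fov" (degrees; the focal length in pixels is half the picture's height over the tangent of half this angle, whatever the lens; pixels are square), "cx", "cy" (the principal point, pixels), "eye" and "rotation" of the camera in the world; the wrist camera has in their place "tool_from_camera" (4x4, takes a point from camera to tool coordinates, whose origin is the TCP and whose axes are the flange's). Camera axes: x right, y down, z forward; pixel columns grow to the right and rows downward; lengths in m; the calibration is good to about 2 mm. A picture is of the moment at which its call begins: read the wrist's pose just before it. There is no depth.
- r.finish_job(): hands the job in; it is judged then, once.
The state is a dict: "time_s": time; "joints": joint angles; "joint_velocities": joint speeds; "effort": joint torques, N m; "tcp_pos": TCP position; "ee_rot": TCP orientation; "wrist_force": force on the tool from outside, world axes, zero at the start; "moment": the same for the moment, N m; "gripper_width": opening from 0.0 (shut) to 1.0 (fully open); "gripper_force": force on a finger pad.
Only numpy, scipy, OpenCV 4.12 (cv2) and the standard library are available. Lean on these libraries where they do the work, as an engineer would, in place of code of your own. Each camera call takes 0.05 s, during which the arm holds its last target. There are 200 camera calls.

## Working session

There is one attempt and no reset: what is moved stays moved. The work goes in short steps, Python scripts to look and compute and a tool call to move; the robot and the scene stay as the last step left them, time stands still between calls to the robot, and variables do not carry over. Pictures are saved under pics/ and viewed, at most 10 in all, crops included, and the job is handed in when it is done.

Besides the shell and the picture viewer there is one more tool, called after "Emit:" as name(argument=value, ...) on one line, values as JSON. step_arm: Moves the arm, as the interface text tells. Its arguments: {"type":"object","properties":{"targets":{"type":"string"},"claw":{"type":"number"}},"required":["targets"]}

```bash
mkdir -p pics
cat > h.py <<'E'
import numpy as np,cv2,pickle
from station import sense,cams,r
def cap(n,f=None):
    s=sense();c=cams.capture(n)
    if n=="wrist":
        T=np.array(c["tool_from_camera"]);R=np.array(s["ee_rot"]);c["eye"]=np.array(s["tcp_pos"])+R@T[:3,3];c["rotation"]=R@T[:3,:3]
    if f: cv2.imwrite("pics/"+f,c["frame"]); pickle.dump(c,open("pics/"+f+".pkl","wb"))
    return c
def load(f): return pickle.load(open("pics/"+f+".pkl","rb"))
def F(c): return 210/np.tan(np.radians(c["vertical_fov"])/2)
def ray(c,u,v):
    d=np.array(c["rotation"])@np.array([(u-c["cx"])/F(c),(v-c["cy"])/F(c),1]);return np.array(c["eye"]),d
def atz(c,u,v,z):
    e,d=ray(c,u,v);return e+d*(z-e[2])/d[2]
def proj(c,p):
    q=np.array(c["rotation"]).T@(np.array(p)-c["eye"]);return F(c)*q[0]/q[2]+c["cx"],F(c)*q[1]/q[2]+c["cy"]
E
python3 - <<'E'
from h import *
a=cap("top","top0.png");b=cap("side","side0.png")
for c in(a,b):print(c["eye"],c["rotation"],c["vertical_fov"],c["cx"],c["cy"],[k for k in c])
s=sense();print(s["time_s"],s["tcp_pos"],s["ee_rot"])
E
```

```text
[0.41487371 0.07164923 0.95635771] [[ 0.00871738 -0.98651867  0.16341639]
 [-0.9999174  -0.01014334 -0.00789356]
 [ 0.00944473 -0.16333408 -0.98652561]] 55.56342910030911 277.9430976699981 205.9015842435511 ['frame', 'vertical_fov', 'cx', 'cy', 'eye', 'rotation']
[ 0.78315085 -0.41176128  0.83053073] [[ 0.92181708  0.30619789 -0.23768914]
 [ 0.38751215 -0.74276812  0.54601269]
 [-0.00935998 -0.59543125 -0.80335174]] 51.692282742795804 283.41354918994494 208.73699323376775 ['frame', 'vertical_fov', 'cx', 'cy', 'eye', 'rotation']
0.1 [0.27596944 0.56013934 0.19766386] [[ 8.96947942e-01 -4.42135487e-01 -7.75220681e-04]
 [-4.42136157e-01 -8.96946187e-01 -1.77634148e-03]
 [ 9.00523685e-05  1.93603892e-03 -9.99998122e-01]]
```

View pics/top0.png

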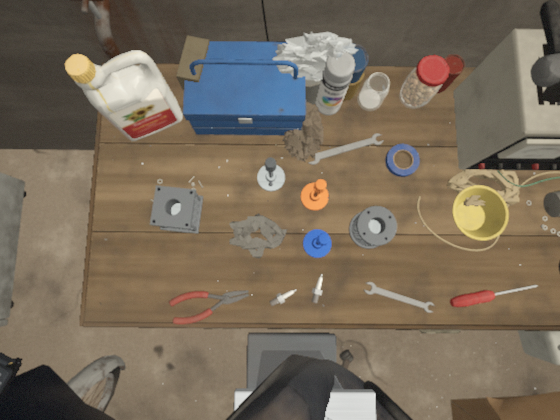

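View pics/side0.png

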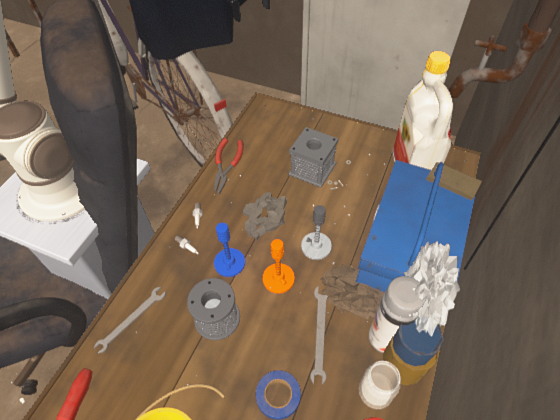

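The top view shows three gauge-like things: steel/dark at (271,177), orange at (315,195) and blue at (317,243). The steel one with the dark grip fits, and the other two are look-alikes. The square barrel is at (175,208) and the round barrel at (374,227). I'll confirm with one enlarged crop and measure.

Run:
```python
from h import *
a=load("top0.png");b=load("side0.png")
A=cv2.resize(a["frame"][140:250,140:300],None,fx=5,fy=5,interpolation=cv2.INTER_CUBIC)[:,:800]
B=cv2.resize(b["frame"][120:270,240:390],None,fx=4,fy=4,interpolation=cv2.INTER_CUBIC)
cv2.imwrite("pics/cropT.png",A);cv2.imwrite("pics/cropS.png",B)
print("foot",atz(a,271,177,.008),atz(b,316,245,.008));print("grip",atz(a,270,163,.14),atz(b,319,211,.14))
print("bore",atz(a,175,208,.09),atz(b,315,144,.09))
print("tcp px",proj(a,sense()["tcp_pos"]),proj(b,sense()["tcp_pos"]))
```

```text
foot [0.64328686 0.08162925 0.008     ] [0.64560538 0.08242379 0.008     ]
grip [0.6418217  0.08270396 0.14      ] [0.64592175 0.07921137 0.14      ]
bore [0.5513901  0.29071702 0.09      ] [0.55921697 0.29775279 0.09      ]
tcp px (np.float64(3.6184228757213646), np.float64(347.25154290283626)) (np.float64(251.64432590197916), np.float64(21.681851260531232))
```

View pics/cropT.png

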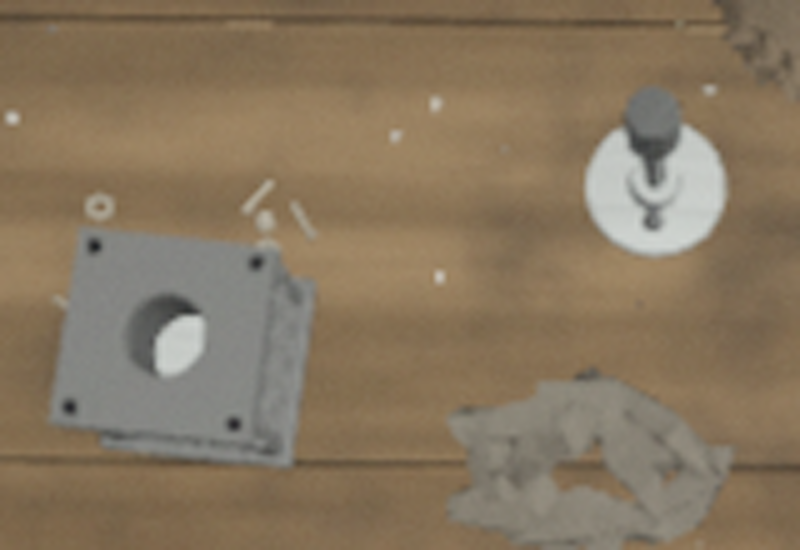

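View pics/cropS.png

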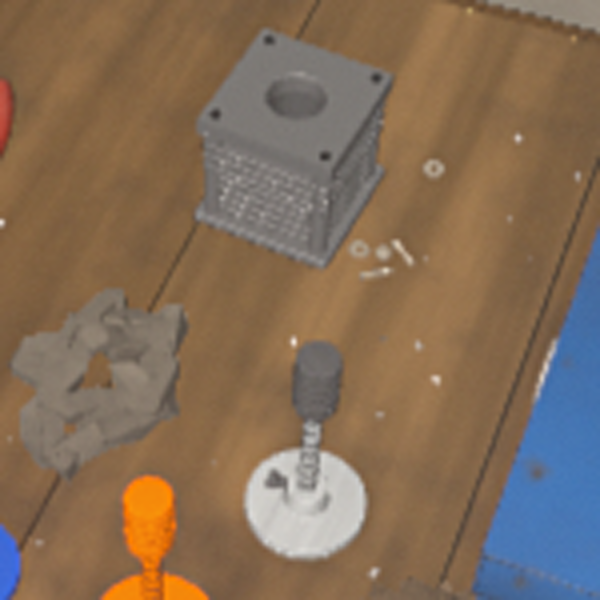

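The crops confirm it. The steel gauge has a white round foot at crop (656,187) with a dark grip top at (652,110). The bore mouth of the square barrel is at (165,334). In the side crop the bore is at (296,97) and the grip top at (319,356).

Run:
```python
from h import *
a=load("top0.png");b=load("side0.png")
# half-pixel crop shift
t=lambda x,y:(140+(x+.5)/5-.5,140+(y+.5)/5-.5); q=lambda x,y:(240+(x+.5)/4-.5,120+(y+.5)/4-.5)
print("bore",atz(a,*t(165,334),.09),atz(b,*q(296,97),.09))
C=[atz(a,*t(x,y),.09) for x,y in((94,245),(256,262),(234,424),(69,407))]; print("holes top",np.mean(C,0))
C2=[atz(b,*q(x,y),.09) for x,y in((269,40),(376,77),(325,156),(215,114))]; print("holes side",np.mean(C2,0))
print("foot",atz(a,*t(656,187),.008),atz(b,*q(305,500),.008))
print("grip",atz(a,*t(652,110),.14),atz(b,*q(319,356),.14))
d=np.array(C[1])-C[0];print("edge yaw",np.degrees(np.arctan2(d[1],d[0])),np.linalg.norm(d))
s=sense();R=np.array(s["ee_rot"])
print("to grip (tool)",R.T@(np.array([.645,.081,.2])-s["tcp_pos"]))
```

```text
bore [0.55489477 0.29615794 0.09      ] [0.55603392 0.29690135 0.09      ]
holes top [0.55490972 0.2969025  0.09      ]
holes side [0.55580612 0.29783908 0.09      ]
foot [0.64328149 0.08211727 0.008     ] [0.64501043 0.08323525 0.008     ]
grip [0.6448765  0.08274054 0.14      ] [0.64461042 0.08498147 0.14      ]
edge yaw -95.48852570248674 0.0722110032012113
to grip (tool) [ 0.54284624  0.26660522 -0.0017711 ]
```

Emit:
step_arm(targets="0 0 0 -6.5; 0 0 0 -6.5; 0 0 0 -6.5; 0 0 0 -6.5; 2.3 3 0 0; 2.3 3 0 0; 2.3 3 0 0; 2.3 3 0 0; 2.3 3 0 0; 2.3 3 0 0; 2.3 3 0 0; 2.3 3 0 0")

```text
time_s: 1.1
tcp_pos: [0.4597, 0.3181, 0.1984]
ee_rot: [[1.0, -0.004, -0.001], [-0.004, -1.0, -0.0], [-0.001, 0.0, -1.0]]
wrist_force: [0.6, 0.2, -0.2]
gripper_width: 1.003
gripper_force: 0.0
```

Emit:
step_arm(targets="2.3 3 0 0; 2.3 3 0 0; 2.3 3 0 0; 2.3 3 0 0; 2.3 3 0 0; 2.3 3 0 0; 1.5 2 0 0; 0.5 1.5 0 0; 0 0 0 0; 0 0 0 0", claw=6)

```text
time_s: 1.93
tcp_pos: [0.6162, 0.1034, 0.1978]
ee_rot: [[1.0, -0.006, -0.001], [-0.006, -1.0, -0.0], [-0.001, 0.0, -1.0]]
wrist_force: [0.1, 0.9, -0.9]
gripper_width: 0.69
gripper_force: 0.0
```

Emit:
step_arm(targets="1.4 1 0 0; 1.4 1 0 0; 0 0 0 0; 0 0 0 0")

```text
time_s: 2.27
tcp_pos: [0.6439, 0.085, 0.1981]
ee_rot: [[1.0, -0.004, -0.001], [-0.004, -1.0, 0.0], [-0.001, -0.0, -1.0]]
wrist_force: [0.3, -0.0, -0.1]
gripper_width: 0.685
gripper_force: 0.0
```

Run:
```python
from h import *
c=cap("wrist","w1.png");print(sense()["tcp_pos"],c["eye"],proj(c,[.6445,.083,.14]),proj(c,[.644,.083,.008]))
```

```text
[0.64357383 0.08512813 0.19830367] [0.7235764  0.08445996 0.38369377] (np.float64(284.9801540386326), np.float64(220.30984635534054)) (np.float64(284.1708161121317), np.float64(184.1803652304243))
```

View pics/w1.png

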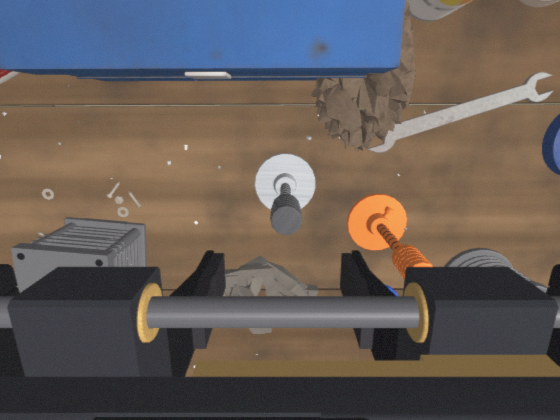

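The wrist view shows the grip top at (286,220), where I predicted (285,220), so the gauge position holds. I'll descend and grasp.

Emit:
step_arm(targets="0.1 0.2 2 0; 0 0 2 0; 0 0 2 0; 0 0 2 0; 0 0 1.5 0; 0 0 0 0; 0 0 0 0; 0 0 0 0")

```text
time_s: 2.98
tcp_pos: [0.6458, 0.083, 0.1051]
ee_rot: [[1.0, -0.003, 0.002], [-0.003, -1.0, 0.0], [0.002, -0.0, -1.0]]
wrist_force: [-0.5, -0.8, -0.5]
gripper_width: 0.687
gripper_force: 0.0
```

Emit:
step_arm(targets="0 0 0 0; 0 0 0 0; 0 0 0 0; 0 0 0 0; 0 0 0 0; 0 0 0 0; 0 0 0 0; 0 0 0 0", claw=1.5)

```text
time_s: 3.65
tcp_pos: [0.6453, 0.0822, 0.1037]
ee_rot: [[1.0, -0.004, 0.0], [-0.004, -1.0, 0.0], [0.0, -0.0, -1.0]]
wrist_force: [-1.0, 0.2, 1.0]
gripper_width: 0.26
gripper_force: 30.0
```

Emit:
step_arm(targets="0 0 -1 0; 0 0 -2 0; 0 0 -2 0; 0 0 -2 0; 0 0 -2 0; 0 0 -2 0; 0 0 -0.5 0; 0 0 0 0; 0 0 0 0")

```text
time_s: 4.4
tcp_pos: [0.6445, 0.0822, 0.2176]
ee_rot: [[1.0, -0.004, -0.002], [-0.004, -1.0, 0.0], [-0.002, -0.0, -1.0]]
wrist_force: [-1.0, -0.4, -3.2]
gripper_width: 0.262
gripper_force: 30.0
```

Emit:
step_arm(targets="-0.5 -1 0 0; -0.9 -2.1 0 0; -0.9 -2.1 0 0; -0.9 -2.1 0 0; -0.9 -2.1 0 0; -0.9 -2.1 0 0; -0.9 -2.1 0 0; -0.9 -2.1 0 0; -0.9 -2.1 0 0; -0.8 -2.1 0 0; -0.5 -1 0 0; 0 0 0 0")

```text
time_s: 5.4
tcp_pos: [0.5542, 0.2936, 0.217]
ee_rot: [[1.0, -0.001, -0.003], [-0.001, -1.0, -0.001], [-0.003, 0.001, -1.0]]
wrist_force: [0.2, 0.2, -1.3]
gripper_width: 0.264
gripper_force: 30.0
```

Emit:
step_arm(targets="0 -0.4 0 0; 0 0 0 0; 0 0 0 0; 0 0 0 0")

```text
time_s: 5.73
tcp_pos: [0.5564, 0.2947, 0.2184]
ee_rot: [[1.0, -0.005, -0.0], [-0.005, -1.0, -0.0], [-0.0, 0.0, -1.0]]
wrist_force: [-0.1, -0.2, -2.9]
gripper_width: 0.263
gripper_force: 30.0
```

Run:
```python
from h import *
print(sense()["tcp_pos"])
b=cap("side","s2.png");a=cap("top","t2.png")
x,y=map(int,proj(b,[.5555,.297,.12]));z,w=map(int,proj(a,[.5555,.297,.12]))
B=cv2.resize(b["frame"][y-60:y+60,x-60:x+60],None,fx=3.3,fy=3.3,interpolation=2)
A=cv2.resize(a["frame"][w-60:w+60,z-60:z+60],None,fx=3.3,fy=3.3,interpolation=2)
cv2.imwrite("pics/c2.png",np.hstack([B,A]));print(x-60,y-60,z-60,w-60,sense()["wrist_force"])
for n,c,o in(("side",b,(x-60,y-60)),("top",a,(z-60,w-60))):
  for p in([.5555,.297,.09],[.5555,.297,.115]):print(n,(np.array(proj(c,p))-o)*3.3)
```

```text
[0.55637399 0.29467128 0.21842857]
254 74 108 143 [-0.03913684 -0.52966985 -1.95688878]
side [196.11826133 230.29791899]
side [197.74693529 205.09901486]
top [211.96003262 208.31032044]
top [202.21734372 202.02154623]
```

View pics/c2.png

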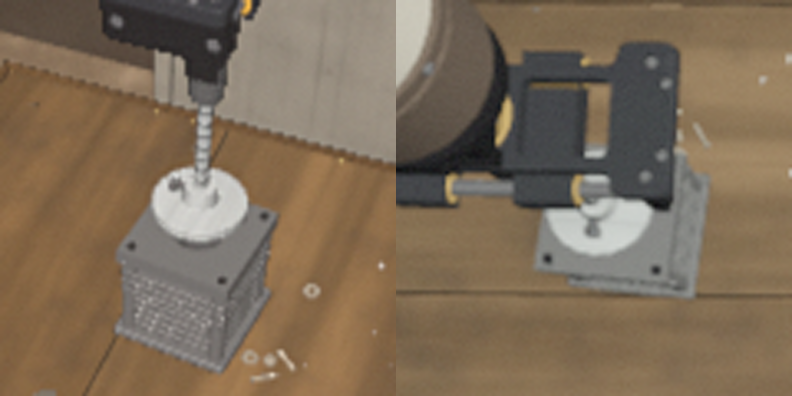

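The foot hangs centred over the bore to within a few mm: its side-crop centre is about (200,203), against a prediction of (198,200). I'll lower it onto the barrel.

Emit:
step_arm(targets="0 -0.2 0.8 0; 0 0 0.8 0; 0 0 0.5 0; 0 0 0.3 0; 0 0 0.3 0; 0 0 0.3 0; 0 0 0.3 0; 0 0 0 0; 0 0 0 0")

```text
time_s: 6.58
tcp_pos: [0.556, 0.2973, 0.1855]
ee_rot: [[1.0, -0.004, -0.0], [-0.004, -1.0, -0.0], [-0.0, 0.0, -1.0]]
wrist_force: [-1.1, -1.0, -0.7]
gripper_width: 0.266
gripper_force: 30.0
```

Emit:
step_arm(targets="0 0 0.3 0; 0 0 0.3 0; 0 0 0.3 0; 0 0 0 0; 0 0 0 0")

```text
time_s: 7.0
tcp_pos: [0.556, 0.2977, 0.1757]
ee_rot: [[1.0, -0.004, -0.001], [-0.004, -1.0, 0.0], [-0.001, -0.0, -1.0]]
wrist_force: [0.5, -0.0, -2.0]
gripper_width: 0.261
gripper_force: 30.0
```

Emit:
step_arm(targets="0 0 0.15 0; 0 0 0.15 0; 0 0 0 0; 0 0 0 0")

```text
time_s: 7.33
tcp_pos: [0.5564, 0.2979, 0.1737]
ee_rot: [[1.0, -0.004, 0.001], [-0.004, -1.0, 0.001], [0.001, -0.001, -1.0]]
wrist_force: [-0.0, -0.9, -0.2]
gripper_width: 0.259
gripper_force: 30.0
```

Emit:
step_arm(targets="0 0 0.15 0; 0 0 0.15 0; 0 0 0 0; 0 0 0 0")

```text
time_s: 7.67
tcp_pos: [0.5564, 0.2978, 0.1707]
ee_rot: [[1.0, -0.004, 0.001], [-0.004, -1.0, 0.001], [0.001, -0.001, -1.0]]
wrist_force: [0.7, 0.4, 0.7]
gripper_width: 0.261
gripper_force: 30.0
```

Emit:
step_arm(targets="0 0 0.15 0; 0 0 0.15 0; 0 0 0 0; 0 0 0 0")

```text
time_s: 8.0
tcp_pos: [0.5562, 0.2976, 0.1675]
ee_rot: [[1.0, -0.004, 0.0], [-0.004, -1.0, 0.0], [0.0, -0.0, -1.0]]
wrist_force: [0.7, 1.7, 0.5]
gripper_width: 0.259
gripper_force: 30.0
```

Emit:
step_arm(targets="0 0 0.15 0; 0 0 0.15 0; 0 0 0 0; 0 0 0 0")

```text
time_s: 8.33
tcp_pos: [0.5561, 0.2976, 0.1644]
ee_rot: [[1.0, -0.004, -0.0], [-0.004, -1.0, 0.0], [-0.0, -0.0, -1.0]]
wrist_force: [1.3, 1.0, 0.0]
gripper_width: 0.263
gripper_force: 30.0
```

Emit:
step_arm(targets="0 0 0.15 0; 0 0 0.15 0; 0 0 0 0; 0 0 0 0")

```text
time_s: 8.67
tcp_pos: [0.5561, 0.2975, 0.1614]
ee_rot: [[1.0, -0.004, -0.0], [-0.004, -1.0, 0.0], [-0.0, -0.0, -1.0]]
wrist_force: [-0.2, 1.9, 1.1]
gripper_width: 0.265
gripper_force: 30.0
```

Emit:
step_arm(targets="0 0 0.15 0; 0 0 0.15 0; 0 0 0 0; 0 0 0 0")

```text
time_s: 9.0
tcp_pos: [0.556, 0.2975, 0.1584]
ee_rot: [[1.0, -0.004, -0.0], [-0.004, -1.0, -0.0], [-0.0, 0.0, -1.0]]
wrist_force: [0.1, 1.1, -0.7]
gripper_width: 0.267
gripper_force: 30.0
```

Emit:
step_arm(targets="0 0 0.15 0; 0 0 0.15 0; 0 0 0 0; 0 0 0 0")

```text
time_s: 9.33
tcp_pos: [0.556, 0.2975, 0.1554]
ee_rot: [[1.0, -0.004, -0.0], [-0.004, -1.0, -0.0], [-0.0, 0.0, -1.0]]
wrist_force: [1.7, 2.1, 0.2]
gripper_width: 0.262
gripper_force: 30.0
```

Emit:
step_arm(targets="0 0 0.15 0; 0 0 0.15 0; 0 0 0 0; 0 0 0 0")

```text
time_s: 9.67
tcp_pos: [0.556, 0.2975, 0.1524]
ee_rot: [[1.0, -0.004, -0.0], [-0.004, -1.0, -0.0], [-0.0, 0.0, -1.0]]
wrist_force: [0.9, 1.5, 0.5]
gripper_width: 0.263
gripper_force: 30.0
```

Emit:
step_arm(targets="0 0 0.15 0; 0 0 0.15 0; 0 0 0 0; 0 0 0 0")

```text
time_s: 10.0
tcp_pos: [0.5561, 0.2975, 0.1494]
ee_rot: [[1.0, -0.004, -0.0], [-0.004, -1.0, -0.0], [-0.0, 0.0, -1.0]]
wrist_force: [0.2, 1.1, 0.7]
gripper_width: 0.264
gripper_force: 30.0
```

Emit:
step_arm(targets="0 0 0.15 0; 0 0 0.15 0; 0 0 0 0; 0 0 0 0")

```text
time_s: 10.33
tcp_pos: [0.556, 0.2975, 0.1463]
ee_rot: [[1.0, -0.004, -0.0], [-0.004, -1.0, -0.0], [-0.0, 0.0, -1.0]]
wrist_force: [0.5, 1.9, 0.4]
gripper_width: 0.267
gripper_force: 30.0
```

Emit:
step_arm(targets="0 0 0.15 0; 0 0 0.15 0; 0 0 0 0; 0 0 0 0")

```text
time_s: 10.67
tcp_pos: [0.5563, 0.2974, 0.1441]
ee_rot: [[1.0, -0.004, 0.001], [-0.004, -1.0, -0.0], [0.001, 0.0, -1.0]]
wrist_force: [1.9, 1.0, 3.6]
gripper_width: 0.262
gripper_force: 30.0
```

Emit:
step_arm(targets="0 0 0.1 0; 0 0 0 0; 0 0 0 0; 0 0 0 0")

```text
time_s: 11.0
tcp_pos: [0.5567, 0.2975, 0.1441]
ee_rot: [[1.0, -0.004, 0.002], [-0.004, -1.0, 0.0], [0.002, -0.0, -1.0]]
wrist_force: [-1.1, 1.4, 6.4]
gripper_width: 0.26
gripper_force: 30.0
```

The rod has bottomed: z holds at 0.1441 and the force rises to 6.4 N. I'll relax the push, release and withdraw.

Emit:
step_arm(targets="0 0 -0.1 0; 0 0 0 0")

```text
time_s: 11.17
tcp_pos: [0.5563, 0.2974, 0.1441]
ee_rot: [[1.0, -0.004, 0.0], [-0.004, -1.0, 0.0], [0.0, -0.0, -1.0]]
wrist_force: [0.3, 0.9, 5.3]
gripper_width: 0.261
gripper_force: 30.0
```

Emit:
step_arm(targets="0 0 0 0; 0 0 0 0; 0 0 0 0; 0 0 0 0; 0 0 0 0; 0 0 0 0", claw=6)

```text
time_s: 11.67
tcp_pos: [0.5559, 0.2973, 0.1431]
ee_rot: [[1.0, -0.004, -0.001], [-0.004, -1.0, -0.001], [-0.001, 0.001, -1.0]]
wrist_force: [0.1, -0.2, -0.3]
gripper_width: 0.627
gripper_force: 0.0
```

Emit:
step_arm(targets="0 0 -0.5 0; 0 0 -1.5 0; 0 0 -2 0; 0 0 -2 0; 0 0 -2 0; 0 0 -2 0; 0 0 -2 0; 0 0 -1 0; 0 0 0 0; 0 0 0 0")

```text
time_s: 12.5
tcp_pos: [0.5559, 0.2976, 0.2735]
ee_rot: [[1.0, -0.004, -0.0], [-0.004, -1.0, 0.001], [-0.0, -0.001, -1.0]]
wrist_force: [0.2, 0.6, -0.4]
gripper_width: 0.689
gripper_force: 0.0
```

Run:
```python
from h import *
b=cap("side","s3.png");w=cap("wrist","w3.png")
print(sense()["tcp_pos"])
x,y=map(int,proj(b,[.5555,.297,.12]))
B=cv2.resize(b["frame"][y-60:y+60,x-60:x+60],(400,400),interpolation=2)
x2,y2=map(int,proj(w,[.5555,.297,.12]));x2=min(max(x2,90),470);y2=min(max(y2,90),330)
W=cv2.resize(w["frame"][y2-90:y2+90,x2-90:x2+90],(400,400),interpolation=2)
cv2.imwrite("pics/c3.png",np.hstack([B,W]))
for z in(.098,.1804):print((np.array(proj(b,[.5555,.297,z]))-(x-60,y-60))*400/120,(np.array(proj(w,[.5555,.297,z]))-(x2-90,y2-90))*400/180)
```

```text
[0.5554015  0.29716917 0.27190448]
[198.61871093 224.58710159] [201.16352078 191.51090662]
[204.37244866 135.56505722] [201.36101348 238.8212078 ]
```

View pics/c3.png

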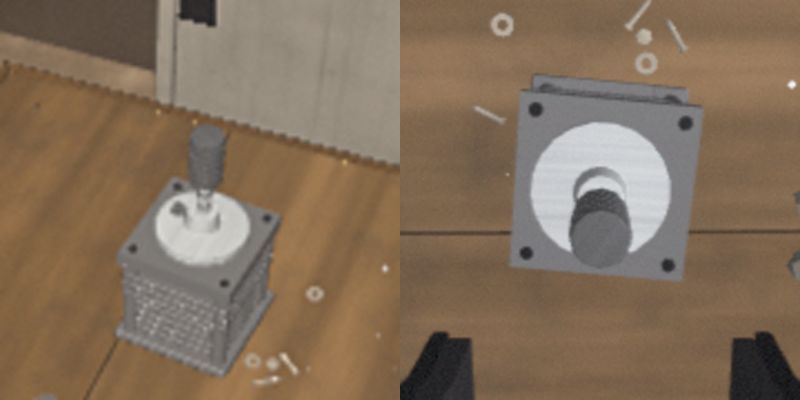

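The side and wrist crops show the foot flat and centred over the bore: (600,190), against a prediction of (601,191). The rod is upright, the grip is at its expected height, and the fingers are clear. I'll hand it in.

```bash
python3 -c "
from h import *
print(r.finish_job())"
```

```text
the job is handed in; nothing more can be done
None
```

I handed the job in with the gauge standing released and upright over the square-finned barrel's bore, its rod on the piston about 50 mm below the top face; the peak push I read was about 6 N, and the judge's verdict was not shown.

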